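# Start up the polishing station

## Robot

A 6-joint arm with a two-finger parallel gripper is mounted at the origin on the work surface. World frame = base frame: x ahead of the robot, y to its left, z up, the work surface at z = 0. Lengths are in m, angles in rad, forces in N, time in s.
With the tool pointing down it reaches from about 0.35 to 0.8 m from the base axis. Payload 7.3 kg.
Tool frame: the origin (TCP) lies on the centre line of the jaws, within the pads' length; the fingertips stand 8 mm ahead of it and the grasp point (between the pads) lies 11 mm behind it; z points along the fingers, y is the line along which they close (so a half turn about z gives the same grasp; the last joint's range is limited). The gripper opens to 85 mm and grips with 20 to 120 N. Pads are 22 mm wide; open, the fingers measure 114 mm over their backs; the gripper's body (76 mm by 85 mm) begins 54 mm behind the grasp point. The pads swing forward as they close: fully open they stand 13 mm farther back than shut.
Start: joints at [1.017, 0.342, 1.524, -0, 1.275, -0.146], TCP at [0.208, 0.482, 0.239] pointing down, gripper open.
Joint ranges: [-2.53, 2.53], [-0.77, 2.02], [0.04, 2.7], [-1, 4.14], [0.28, 2.66], [-3.11, 3.11]. Speed limits (rad/s): [2.57, 2.57, 3.14, 3.14, 3.14, 3.14].

## Interface

Orientations are given as [roll, pitch, yaw] about the fixed x, y, z axes, in that order (R = Rz(yaw) Ry(pitch) Rx(roll)).
In Python, from cell import bot gives the robot as it stands.
- The arm moves only by the shell command python3 -m crank 'ROWS'. ROWS is a JSON object of lists of equal length, an entry for each row: "xyz": the shift along the tool's x, y, z in cm, a list of three; "rot": the turn, a rotation vector about the tool's x, y, z in rad, a list of three; "claw": the opening, from 0 (shut) to 1 (fully open). A call has 1 to 5 rows; each row shifts and turns the commanded pose from where the row before left it, along the tool's axes as they then stand; what a row does not reach is not made up. A row lasts 1/10 s, in which the tool goes at most 50 mm and 8.59 degrees, less where a joint would pass 70% of its speed; a pose out of reach is approached as far as the arm can. A call with a gripper value outside its range is refused whole. The fingers move at their own pace and stop on an object; the grip force is fixed at half the most. Time passes only in rows, so rows that do not move let the fingers close. It gives the time, the measured TCP pose, the force, the opening and the grip force at its end, in the units of the state.
- bot.sense(): the state, without advancing time (a new reading comes with each control period).
- bot.capture(name): name is "scene" or "side" or "wrist"; returns the picture (400x640x3 uint8, red, green, blue); there is no depth.
- bot.camera_model(name): a dict with "fx", "fy", "cx", "cy" (pixels), "R" (3x3) and "t" (3): a world point X has camera coordinates R X + t. Camera axes: x right, y down, z forward; pixel columns grow to the right and rows downward; lengths in m; the calibration is good to about 2 mm. The wrist camera is an equidistant fisheye: a pixel r from the principal point sees the ray r / f radians off the axis. A picture is of the moment at which its call begins: read the wrist's pose just before it. camera_model takes no time and is no camera call; for the wrist camera it gives the pose at the moment of the call.
- bot.sign_off(): hands the job in; it is judged then, once.
Trained networks look in the newest picture that a camera, given by its name, has taken for a name from the list of things; names that differ only in an ending like _2 or _b are one class to them, and where a whole thing is asked for, a point or a joint stands for the part that bears it (a point fixed in the world has none). Each returns a list of dicts, best first, with "p" (0 to 1); they miss things now and then, are a little off and sometimes report something else, mostly with a low value. They report only what shows in the picture. A call takes as long as a camera call.
- bot.look_for(camera, label): "box" ([left, top, right, bottom] in pixels, round what is visible of it).
- bot.cut_out(camera, label): "pixels" (400x640 bool, what is visible of it) and "box" ([left, top, right, bottom] in pixels, round what is visible of it).
- bot.landmark_of(camera, label): "xy" ([column, row] in pixels: a listed point, or the origin of a listed thing).
The state is a dict: "clock": time; "joint_positions": joint angles; "joint_velocities": joint speeds; "joint_torque": joint torques, N m; "position": TCP position; "tool_rot": TCP orientation; "contact_force": force on the tool from outside, world axes, zero at the start; "torque": the same for the moment, N m; "grip_width": opening from 0.0 (shut) to 1.0 (fully open); "grasp_force": force on a finger pad.
Only numpy, scipy, OpenCV 4.12 (cv2) and the standard library are available. Lean on these libraries where they do the work, as an engineer would, in place of code of your own. Each camera call takes 0.05 s, during which the arm holds its last target. There are 200 camera calls.

## Task

Bring the polishing station into service by pressing three controls in this order: first press down the raised, green-dotted end of the black rocker on the grey power box until it is fully over, then push the blue latch key on the white dosing pump fully in, and last press the green start button on the blue control box all the way down and let it spring back. Do not press the red stop button, and press no control before its turn. Nothing is to be picked up: leave the specimen, jar, bottle and beaker standing where they are.

Things in the scene. Friction and masses are not known exactly. Their poses are not given: they have to be found in the camera images.
- power_unit: Grey power box fixed to the bench, 120 (x) x 130 (y) x 50 mm high; origin at the centre of its underside, z up. Its place and yaw vary (yaw up to 0.45 rad either way). On its top: two white outlets on the +y half, the black rocker in a yellow frame on the -y half, its pivot 32 mm from the origin towards -y and 63 mm above the bench.
- rocker_on_end (a point): Point to press on the rocker: on the top surface of its green-dotted end, 24 mm from the pivot towards the box's own +x, moving with the rocker. When off this end is raised (this point about 71 mm above the bench, the rocker's tip 73 mm); when fully on it lies about 63 mm high. The rocker is a flat plate 70 mm (x) x 36 mm (y) x 8 mm thick.
- power_rocker (a joint): Rocker angle in rad: 0 off (starts between 0 and 0.04), 0.34 fully on; on counts from 0.28. It turns about the box's y axis with a friction torque of about 0.06 N m, has no spring and stays where it is left; pressing at the green dot takes 2 to 5 N.
- pump_unit: White dosing pump with a blue front strip, fixed to the bench, 120 (x) x 130 (y) x 50 mm high; origin at the centre of its underside, z up; place and yaw vary (up to 0.45 rad). A round dark pump head with rollers (48 mm across, 17 mm tall) stands on top, centred 15 mm to +x and 36 mm to +y; the blue key is 35 mm to -y of the origin.
- pump_key_top (a point): Centre of the top face of the blue square push key (30 x 30 mm), moving with it: 64 mm above the bench when out, 57 mm when fully in.
- pump_key (a joint): How far the blue key is pushed in, in m: 0 out (starts between 0 and 0.0008), 0.007 fully in; in counts from 0.0055. It moves straight down, takes about 3.5 N, and stays where it is left.
- control_box: Blue control box with an aluminium top plate, fixed to the bench, 100 (x) x 140 (y) x 50 mm high; origin at the centre of its underside, z up; place and yaw vary (up to 0.45 rad). Green start button 36 mm to +y and red stop button 36 mm to -y of the origin, both 5 mm to -x; each in a black round collar 12 mm high.
- start_button_top (a point): Centre of the top of the green start button (32 mm across), 72 mm above the bench when out; moves with it.
- start_button (a joint): How far the green start button is pressed, in m: 0 out, 0.006 fully down (about 4 N, spring return). It counts as pressed from 0.0045 and as back below 0.001.
- stop_button_top (a point): Centre of the top of the red stop button (38 mm across), 72 mm above the bench when out; not to be pressed.
- stop_button (a joint): How far the red stop button is pressed, in m: 0 out, 0.006 fully down (about 4 N, spring return).
- specimen: Loose black mounted specimen, a cylinder 30 mm across and 20 mm tall, on the bench between the boxes; origin at the centre of its underside. Leave alone.
- paste_jar: Loose small jar with an orange cap, 38 mm across and 50 mm tall, on the bench between the boxes; origin at the centre of its underside. Leave alone.
- suspension: Loose white bottle with a blue cap, 56 mm across and 140 mm tall, standing beyond the boxes; origin at the centre of its underside. Leave alone.
- beaker: Loose grey beaker, 68 mm across the rim and 70 mm tall, standing beyond the boxes; origin at the centre of its underside. Leave alone.

How it is judged:
On the way, in this order (a step that is already met when the one before it is completed fails the run):
1. the power rocker is pressed over to on (value of joint power_rocker above 0.28 rad), for 0.1 s.
2. the pump's blue key is pushed in (value of joint power_rocker above 0.28 rad and value of joint pump_key above 0.0055 m), for 0.1 s.
3. the green start button is pressed down (all of step 2 and value of joint start_button above 0.0045 m), for 0.02 s.
4. the green start button has sprung back (all of step 2 and value of joint start_button below 0.001 m), for 0.1 s.
At the end, for the whole second after the job is handed in: The rocker is on (at least 0.28 of 0.34 rad), the blue key is in (at least 5.5 of 7 mm), the start and stop buttons are out (within 1 mm), and the specimen, jar, bottle and beaker stand upright and still within 20 mm of where they began (all of step 4 and value of joint stop_button below 0.001 m and distance of each of specimen, paste_jar, suspension, beaker from where it was at the start of the episode below 0.02 m and angle between each of specimen, paste_jar, suspension, beaker's own z axis and vertical below 0.15 rad and linear speed of each of specimen, paste_jar, suspension, beaker below 0.02 m/s); the robot touches nothing.
It fails at once if the red stop button is pressed (more than 2 mm) (value of joint stop_button above 0.002 m).
It fails at once if the blue key is pushed (more than 3 mm) before the power is on (value of joint pump_key above 0.003 m and value of joint power_rocker below 0.22 rad).
It fails at once if the start button is pressed (more than 3 mm) before power and pump are on (value of joint start_button above 0.003 m and (value of joint power_rocker below 0.22 rad or value of joint pump_key below 0.0045 m)).
It fails at once if the specimen, jar, bottle or beaker is lifted, pushed away (20 mm) or tipped (0.3 rad) (distance of any of specimen, paste_jar, suspension, beaker from where it was at the start of the episode above 0.02 m or angle between any of specimen, paste_jar, suspension, beaker's own z axis and vertical above 0.3 rad).
It also fails if it takes over 53 s, if anything falls off the work surface, if the arm or the gripper's body presses on something with over 40 N, if the wrist force passes 120 N, or if a joint passes its speed limit or range.

## Working session

There is one attempt and no reset: what is moved stays moved. The work goes in short steps, Python scripts to look and compute and a shell command to move; the robot and the scene stay as the last step left them, time stands still between calls to the robot, and variables do not carry over. Pictures are saved under pics/ and viewed, at most 10 in all, crops included, and the job is handed in when it is done.

```bash
mkdir -p pics; ls
cat > h.py <<'E'
import numpy as np, cv2
from cell import bot
def ray(cam,uv):
    m=bot.camera_model(cam);R=np.array(m["R"]);t=np.array(m["t"])
    x=(uv[0]-m["cx"])/m["fx"];y=(uv[1]-m["cy"])/m["fy"]
    if cam=="wrist":
        r=np.hypot(x,y);d=np.array([x/r*np.sin(r),y/r*np.sin(r),np.cos(r)]) if r>0 else np.array([0,0,1.])
    else: d=np.array([x,y,1.])
    return -R.T@t, R.T@d
def at_z(cam,uv,z):
    c,d=ray(cam,uv);return c+d*(z-c[2])/d[2]
E
python3 - <<'E'
from h import *
print(bot.sense())
for c in("scene","side"):
    im=bot.capture(c);cv2.imwrite(f"pics/{c}0.png",im[:,:,::-1])
    for l,z in(("power_unit",0),("rocker_on_end",.071),("pump_unit",0),("pump_key_top",.064),("control_box",0),("start_button_top",.072),("stop_button_top",.072),("specimen",0),("paste_jar",0),("suspension",0),("beaker",0)):
        for r in bot.landmark_of(c,l)[:2]: print(c,l,round(r["p"],2),np.round(r["xy"],1),at_z(c,r["xy"],z).round(4))
E
```

```text
pics
{'clock': 0.0, 'joint_positions': array([ 1.01698474e+00,  3.42741912e-01,  1.52504565e+00, -9.49264719e-06,
        1.27541310e+00, -1.46019675e-01]), 'joint_velocities': array([ 0.00014675,  0.00254198, -0.00181018,  0.00104393,  0.00118126,
       -0.00205028]), 'joint_torque': array([ 2.04141006e-04, -4.33671927e+01, -2.46012837e+01, -1.21292414e-04,
        7.75806955e-03,  3.13313663e-06]), 'position': array([0.20798209, 0.48160405, 0.23860601]), 'tool_rot': array([-3.14000043e+00, -2.24988129e-04,  2.73380333e+00]), 'contact_force': array([-0.73348505,  0.71611941,  0.53034275]), 'torque': array([ 0.0115021 , -0.04450066, -0.00902761]), 'grasp_force': 0.0, 'grip_width': 1.0030391838116466}
scene power_unit 0.82 [219. 218.] [ 0.5662 -0.2503  0.    ]
scene rocker_on_end 0.67 [196.  202.5] [ 0.5843 -0.2851  0.071 ]
scene pump_unit 0.66 [311.7 195.8] [ 0.53   -0.0249  0.    ]
scene pump_key_top 0.6 [295.2 182. ] [ 0.547  -0.0648  0.064 ]
scene pump_key_top 0.28 [221.7 215.1] [ 0.6274 -0.2313  0.064 ]
scene control_box 0.84 [415.9 176.4] [0.5059 0.2586 0.    ]
scene start_butt
[... 554 characters left out ...]
 288.6] [ 0.5858 -0.2951  0.071 ]
side rocker_on_end 0.48 [240.9 178.6] [0.4863 0.1649 0.071 ]
side pump_unit 0.6 [296.  236.5] [ 0.533  -0.0228  0.    ]
side pump_key_top 0.53 [308.6 226.2] [ 0.5459 -0.0623  0.064 ]
side control_box 0.68 [238.8 176.8] [0.5126 0.2566 0.    ]
side start_button_top 0.65 [223.7 153.2] [0.4925 0.2858 0.072 ]
side start_button_top 0.48 [428.7 244. ] [ 0.7301 -0.2542  0.072 ]
side stop_button_top 0.57 [238.3 166.6] [0.5009 0.2114 0.072 ]
side specimen 0.67 [301.1 279.9] [ 0.4777 -0.1383  0.    ]
side paste_jar 0.58 [279.8 190.4] [0.5809 0.1441 0.    ]
side suspension 0.89 [431.1 244.8] [ 0.787  -0.2204  0.    ]
side beaker 0.63 [312.9 156.8] [0.7348 0.2205 0.    ]
```

View pics/scene0.png

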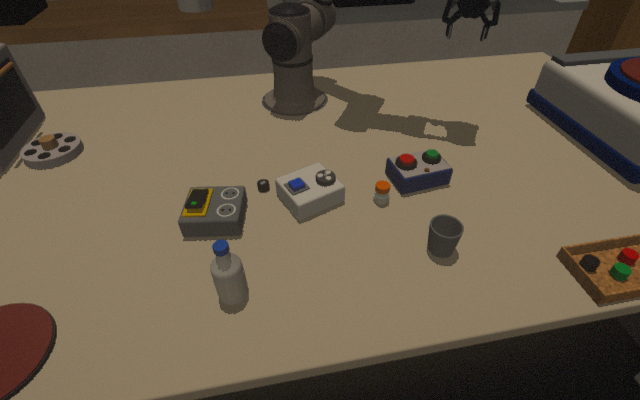

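View pics/side0.png

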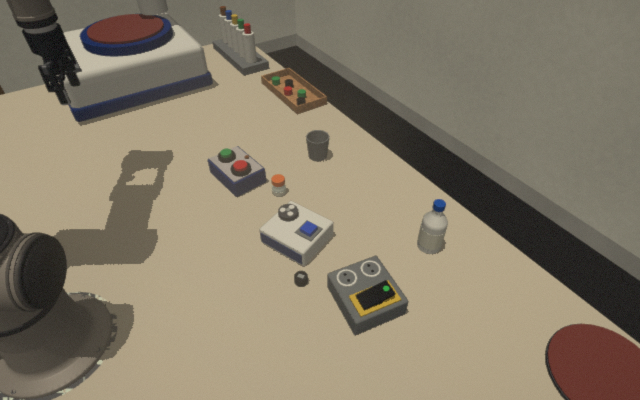

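The networks agree with the pictures: green dot at scene (194,204) and side (386,289), blue key at (297,184) and (309,229), green button at (432,154) and (227,154). I'll refine these by triangulating colour blobs.

```bash
cat >> h.py <<'E'
def blob(im,kind,near,rad):
    hsv=cv2.cvtColor(im,cv2.COLOR_RGB2HSV);lo,hi={"g":((45,90,50),(85,255,255)),"b":((105,150,60),(130,255,255)),"r":((0,180,80),(6,255,255))}[kind]
    m=cv2.inRange(hsv,lo,hi);w=np.zeros_like(m);cv2.circle(w,tuple(int(v) for v in near),rad,255,-1)
    n,lab,st,ce=cv2.connectedComponentsWithStats(m&w)
    if n<2:return None
    i=1+st[1:,4].argmax();return ce[i],st[i]
def tri(rs):
    A=np.zeros((3,3));b=np.zeros(3)
    for c,d in rs:
        d=d/np.linalg.norm(d);P=np.eye(3)-np.outer(d,d);A+=P;b+=P@c
    return np.linalg.solve(A,b)
def move(target,yaw=None):
    "tool-frame shift (cm) to target from measured pose"
    from scipy.spatial.transform import Rotation as Ro
    s=bot.sense();R=Ro.from_euler("xyz",s["tool_rot"])
    print("shift cm",np.round(R.inv().apply(np.array(target)-s["position"])*100,1),"pos",s["position"].round(4),"rpy",s["tool_rot"].round(3),"t",s["clock"])
    if yaw is not None: print("rot",(R.inv()*Ro.from_euler("xyz",[np.pi,0,yaw])).as_rotvec().round(3))
E
python3 - <<'E'
from h import *
a=cv2.imread("pics/scene0.png")[:,:,::-1].copy();b=cv2.imread("pics/side0.png")[:,:,::-1].copy()
for n,k,p,q,r,z in(("dot","g",(194,204),(386,289),8,.0715),("key","b",(297,184),(309,229),12,.063),("start","g",(432,154),(227,154),12,.069),("stop","r",(407,160),(240,166),12,.069)):
    u,v=blob(a,k,p,r),blob(b,k,q,r)
    if u is None or v is None: print(n,u,v);continue
    print(n,u[0].round(1),v[0].round(1),u[1][4],v[1][4],"tri",tri([ray("scene",u[0]),ray("side",v[0])]).round(4),"z:",at_z("scene",u[0],z).round(4),at_z("side",v[0],z).round(4))
move((.585,-.29,.18),-.2)
E
```

```text
dot [193.2 202.6] [385.6 288. ] 22 43 tri [ 0.582  -0.2907  0.0701] z: [ 0.5841 -0.2908  0.0715] [ 0.581  -0.2907  0.0715]
key (array([296.14102564, 182.74358974]), array([289, 179,  15,   9,  78], dtype=int32)) None
start [431.8 153.8] [225.5 152. ] 97 54 tri [0.501  0.2936 0.0659] z: [0.507  0.2894 0.069 ] [0.4999 0.292  0.069 ]
stop (array([406.58653846, 158.375     ]), array([400, 154,  14,  11, 104], dtype=int32)) None
shift cm [-65.2 -55.9   5.9] pos [0.2082 0.482  0.2393] rpy [3.142 0.    2.734] t 1.2
rot [ 0.    -0.     2.934]
```

```bash
for i in 1; do python3 -m crank '{"xyz":[[-3.2,-2.8,0],[-3.2,-2.8,0],[-3.2,-2.8,0],[-3.2,-2.8,0],[-3.2,-2.8,0]],"rot":[[0,0,0],[0,0,0],[0,0,0],[0,0,0],[0,0,0]],"claw":[0,0,0,0,0]}'; python3 -m crank '{"xyz":[[-3.2,-2.8,0],[-3.2,-2.8,0],[-3.2,-2.8,0],[-3.2,-2.8,0],[-3.2,-2.8,0]],"rot":[[0,0,0],[0,0,0],[0,0,0],[0,0,0],[0,0,0]],"claw":[0,0,0,0,0]}'; python3 -m crank '{"xyz":[[-3.2,-2.8,0],[-3.2,-2.8,0],[-3.2,-2.8,0],[-3.2,-2.8,0],[-3.2,-2.8,0]],"rot":[[0,0,0],[0,0,0],[0,0,0],[0,0,0],[0,0,0]],"claw":[0,0,0,0,0]}'; done; python3 -c "
from h import *
move((.582,-.291,.18))"
```

```text
clock: 1.7
position: [0.3, 0.2886, 0.2395]
tool_rot: [3.141, 0.0, 2.734]
contact_force: [1.6, -0.4, -0.6]
grip_width: 0.147
grasp_force: 0.0
clock: 2.2
position: [0.3914, 0.0963, 0.2396]
tool_rot: [3.141, 0.001, 2.734]
contact_force: [0.2, -0.3, -0.2]
grip_width: -0.002
grasp_force: 0.0
clock: 2.7
position: [0.4828, -0.0958, 0.2394]
tool_rot: [3.141, 0.0, 2.733]
contact_force: [-0.5, 1.1, 0.1]
grip_width: -0.001
grasp_force: 0.0
shift cm [-16.9 -14.    5.9] pos [ 0.4828 -0.0958  0.2394] rpy [3.141 0.    2.733] t 2.7
```

```bash
python3 -m crank '{"xyz":[[-3.4,-2.8,0.5],[-3.4,-2.8,0.5],[-3.4,-2.8,0.5],[-3.4,-2.8,1],[-3.3,-2.8,1]],"rot":[[0,0,0],[0,0,0],[0,0,0],[0,0,0],[0,0,0]],"claw":[0,0,0,0,0]}'; python3 -m crank '{"xyz":[[0,0,1],[0,0,1],[0,0,0]],"rot":[[0,0,0],[0,0,0],[0,0,0]],"claw":[0,0,0]}'
python3 - <<'E'
from h import *
im=bot.capture("wrist");cv2.imwrite("pics/w1.png",im[:,:,::-1])
m=bot.camera_model("wrist");print(m)
for l,z in(("power_unit",0),("rocker_on_end",.071),("pump_unit",0),("pump_key_top",.064)):
    for r in bot.landmark_of("wrist",l)[:2]: print(l,round(r["p"],2),np.round(r["xy"],1),at_z("wrist",r["xy"],z).round(4))
move((.582,-.291,.1))
E
```

```text
clock: 3.2
position: [0.5826, -0.2913, 0.2039]
tool_rot: [3.141, 0.0, 2.734]
contact_force: [1.0, -0.1, -0.2]
grip_width: -0.002
grasp_force: 0.0
clock: 3.5
position: [0.5809, -0.2881, 0.1824]
tool_rot: [3.141, -0.004, 2.734]
contact_force: [1.2, -0.4, -1.2]
grip_width: 0.0
grasp_force: 0.0
{'fx': 309.70691628693146, 'fy': 309.70691628693146, 'cx': 319.9993681809848, 'cy': 194.31598237843139, 'R': array([[ 3.94944661e-01,  9.18704653e-01,  6.89831396e-04],
       [ 8.76613353e-01, -3.77074373e-01,  2.98938031e-01],
       [ 2.74895878e-01, -1.17459264e-01, -9.54272276e-01]]), 't': array([ 0.03474986, -0.6408898 ,  0.13356208])}
power_unit 0.66 [345.3 142.7] [ 0.5629 -0.2512  0.    ]
power_unit 0.59 [509.2  52.1] [ 0.5326 -0.0301 -0.    ]
rocker_on_end 0.96 [318.6 193.3] [ 0.583  -0.2899  0.071 ]
rocker_on_end 0.56 [632.3   0. ] [0.5044 0.1689 0.071 ]
pump_unit 0.85 [510.4  51.8] [ 0.5334 -0.0284  0.    ]
pump_key_top 0.87 [525.5  61.8] [ 0.5425 -0.06    0.064 ]
shift cm [-0.1 -0.2  8.6] pos [ 0.5822 -0.2888  0.1856] rpy [-3.141e+00  2.000e-03  2.735e+00] t 3.75
```

View pics/w1.png

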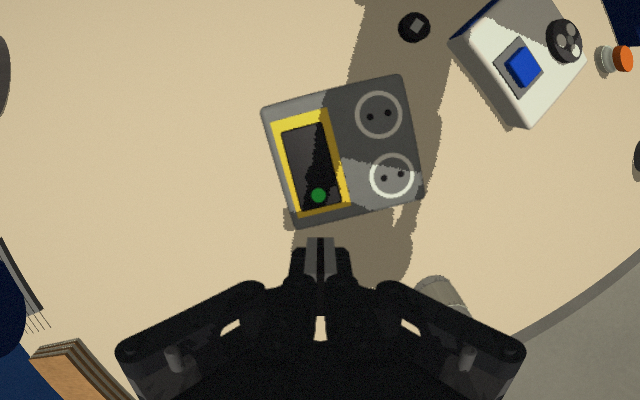

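The wrist view shows the green dot at (318,195), i.e. world (0.583,-0.290), directly under the tool. The blue key is at (522,67). Next I descend onto the dot.

```bash
python3 -m crank '{"xyz":[[-0.1,-0.1,3],[0,0,3],[0,0,3],[0,0,0.8],[0,0,0]],"rot":[[0,0,0],[0,0,0],[0,0,0],[0,0,0],[0,0,0]],"claw":[0,0,0,0,0]}'; python3 -m crank '{"xyz":[[0,0,0.3],[0,0,0.3],[0,0,0]],"rot":[[0,0,0],[0,0,0],[0,0,0]],"claw":[0,0,0]}'
```

```text
clock: 4.25
position: [0.5821, -0.2903, 0.0859]
tool_rot: [3.141, -0.002, 2.734]
contact_force: [-0.5, 0.2, 0.2]
grip_width: 0.005
grasp_force: 0.0
clock: 4.55
position: [0.5828, -0.291, 0.0812]
tool_rot: [-3.141, 0.002, 2.734]
contact_force: [-0.7, 0.5, -0.3]
grip_width: 0.003
grasp_force: 0.0
```

```bash
for k in 1; do python3 -m crank '{"xyz":[[0,0,0.2],[0,0,0.2],[0,0,0.2],[0,0,0]],"rot":[[0,0,0],[0,0,0],[0,0,0],[0,0,0]],"claw":[0,0,0,0]}';python3 -m crank '{"xyz":[[0,0,0.2],[0,0,0.2],[0,0,0]],"rot":[[0,0,0],[0,0,0],[0,0,0]],"claw":[0,0,0]}'; done
```

```text
clock: 4.95
position: [0.583, -0.2911, 0.0746]
tool_rot: [-3.141, 0.002, 2.734]
contact_force: [2.3, -0.3, 1.5]
grip_width: -0.0
grasp_force: 1.3
clock: 5.25
position: [0.5833, -0.2912, 0.0717]
tool_rot: [-3.141, 0.003, 2.734]
contact_force: [2.2, -0.6, 9.0]
grip_width: -0.005
grasp_force: 4.8
```

```bash
python3 -m crank '{"xyz":[[0,0,0.15],[0,0,0],[0,0,0]],"rot":[[0,0,0],[0,0,0],[0,0,0]],"claw":[0,0,0]}'; python3 -m crank '{"xyz":[[0,0,-1],[0,0,-4],[0,0,-4],[0,0,0]],"rot":[[0,0,0],[0,0,0],[0,0,0],[0,0,0]],"claw":[0,0,0,0]}'
python3 - <<'E'
from h import *
im=bot.capture("wrist");cv2.imwrite("pics/w2.png",im[40:300,150:500,::-1])
for l,z in(("rocker_on_end",.063),("pump_key_top",.064)):
    for r in bot.landmark_of("wrist",l)[:1]: print(l,round(r["p"],2),np.round(r["xy"],1),at_z("wrist",r["xy"],z).round(4))
move((.544,-.062,.16))
E
```

```text
clock: 5.55
position: [0.5833, -0.2912, 0.0715]
tool_rot: [-3.141, 0.003, 2.734]
contact_force: [-1.2, 1.8, 17.0]
grip_width: -0.0
grasp_force: 8.3
clock: 5.95
position: [0.5843, -0.2922, 0.1646]
tool_rot: [-3.14, 0.009, 2.734]
contact_force: [0.3, -0.3, 0.5]
grip_width: 0.001
grasp_force: 0.0
rocker_on_end 0.77 [320.1 194.3] [ 0.5789 -0.2891  0.063 ]
pump_key_top 0.97 [540.3  60.8] [ 0.5417 -0.0647  0.064 ]
shift cm [12.5 19.5 -0.2] pos [ 0.5815 -0.2904  0.1577] rpy [ 3.141e+00 -3.000e-03  2.734e+00] t 6.1
```

View pics/w2.png

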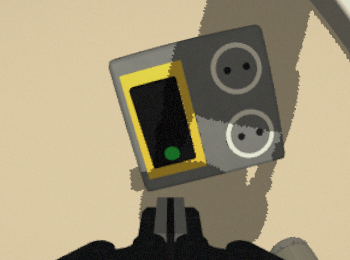

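The rocker now lies flat: the force rose to 17 N with no further motion, and the fingertip stopped at 63.5 mm. I'll go over the blue key and check the rocker height from the fixed cameras.

```bash
python3 -m crank '{"xyz":[[2.5,3.9,0],[2.5,3.9,0],[2.5,3.9,0],[2.5,3.9,0],[2.5,3.9,0]],"rot":[[0,0,0],[0,0,0],[0,0,0],[0,0,0],[0,0,0]],"claw":[0,0,0,0,0]}'; python3 -m crank '{"xyz":[[0,0,0],[0,0,0]],"rot":[[0,0,0],[0,0,0]],"claw":[0,0]}'
python3 - <<'E'
from h import *
im=bot.capture("wrist");cv2.imwrite("pics/w3.png",im[:,:,::-1])
for l,z in(("pump_unit",0),("pump_key_top",.064),("start_button_top",.072),("stop_button_top",.072)):
    for r in bot.landmark_of("wrist",l)[:1]: print(l,round(r["p"],2),np.round(r["xy"],1),at_z("wrist",r["xy"],z).round(4))
move((.544,-.062,.075))
a,b=bot.capture("scene"),bot.capture("side")
u,v=blob(a,"g",(193,203),9),blob(b,"g",(386,289),9)
print(u,v)
if u and v: print(tri([ray("scene",u[0]),ray("side",v[0])]))
E
```

```text
clock: 6.6
position: [0.5431, -0.0603, 0.1567]
tool_rot: [-3.141, -0.004, 2.733]
contact_force: [0.9, 0.4, -0.1]
grip_width: 0.0
grasp_force: 0.0
clock: 6.8
position: [0.5441, -0.0613, 0.1574]
tool_rot: [-3.141, -0.003, 2.736]
contact_force: [0.2, -0.4, 0.7]
grip_width: 0.002
grasp_force: 0.0
pump_unit 0.76 [344.  154.3] [ 0.5313 -0.032   0.    ]
pump_key_top 0.72 [320.4 198.3] [ 0.5441 -0.0625  0.064 ]
start_button_top 0.76 [616.8  38.2] [0.5059 0.2839 0.072 ]
stop_button_top 0.73 [567.6 237.7] [0.6835 0.1551 0.072 ]
shift cm [0.1 0.1 8.3] pos [ 0.545  -0.0635  0.1582] rpy [-3.141e+00 -1.000e-03  2.732e+00] t 7.05
(array([193.93103448, 205.51724138]), array([191, 203,   7,   6,  29], dtype=int32)) (array([385.8974359, 290.1025641]), array([383, 287,   7,   7,  39], dtype=int32))
[ 0.583266   -0.29103447  0.06257269]
```

View pics/w3.png

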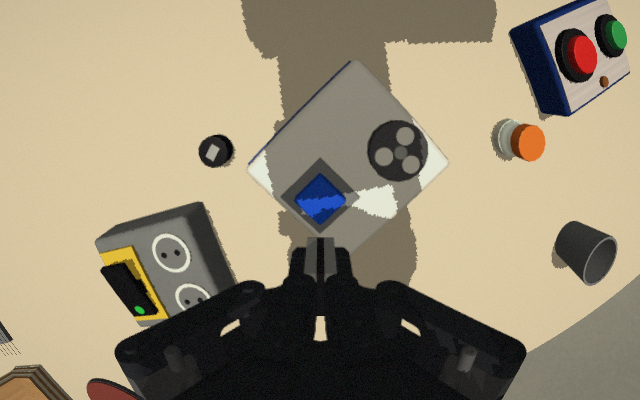

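Dot height fell from 70.1 to 62.6 mm, so the rocker is on. The key is under the tool at (320,200), about 45° to the fingers. I'll align the fingers with the key and descend.

```bash
python3 -m crank '{"xyz":[[0,0,1],[0,0,1],[0,0,1],[0,0,1],[0,0,1]],"rot":[[0,0,0.148],[0,0,0.148],[0,0,0.148],[0,0,0.148],[0,0,0.148]],"claw":[0,0,0,0,0]}'; python3 -m crank '{"xyz":[[0,0,1],[0,0,1],[0,0,0],[0,0,0]],"rot":[[0,0,0],[0,0,0],[0,0,0],[0,0,0]],"claw":[0,0,0,0]}'; python3 -c "
from h import *
move((.544,-.0625,.065))"
```

```text
clock: 7.65
position: [0.545, -0.0628, 0.1083]
tool_rot: [3.141, -0.0, 1.987]
contact_force: [0.9, -0.0, -0.1]
grip_width: 0.001
grasp_force: 0.0
clock: 8.05
position: [0.545, -0.0623, 0.0887]
tool_rot: [-3.141, -0.0, 1.995]
contact_force: [-0.4, -0.2, 0.2]
grip_width: 0.0
grasp_force: 0.0
shift cm [ 0.  -0.1  2.4] pos [ 0.545  -0.0623  0.0887] rpy [-3.141 -0.     1.995] t 8.05
```

```bash
python3 -m crank '{"xyz":[[0,-0.1,0.6],[0,0,0.6],[0,0,0.4],[0,0,0.3],[0,0,0]],"rot":[[0,0,0],[0,0,0],[0,0,0],[0,0,0],[0,0,0]],"claw":[0,0,0,0,0]}'; python3 -m crank '{"xyz":[[0,0,0.2],[0,0,0.2],[0,0,0]],"rot":[[0,0,0],[0,0,0],[0,0,0]],"claw":[0,0,0]}'; python3 -m crank '{"xyz":[[0,0,0.1],[0,0,0.1],[0,0,0]],"rot":[[0,0,0],[0,0,0],[0,0,0]],"claw":[0,0,0]}'
```

```text
clock: 8.55
position: [0.544, -0.0626, 0.0695]
tool_rot: [-3.141, -0.0, 1.994]
contact_force: [-0.2, -0.2, -0.1]
grip_width: 0.005
grasp_force: 0.0
clock: 8.85
position: [0.5442, -0.0626, 0.0657]
tool_rot: [3.141, 0.0, 1.994]
contact_force: [-0.1, -0.2, 0.2]
grip_width: -0.0
grasp_force: 0.2
clock: 9.15
position: [0.5442, -0.0626, 0.0649]
tool_rot: [3.141, 0.0, 1.994]
contact_force: [-3.3, 0.6, 11.3]
grip_width: 0.005
grasp_force: 5.6
```

```bash
python3 -m crank '{"xyz":[[0,0,0.1],[0,0,0],[0,0,-1],[0,0,-4],[0,0,-4]],"rot":[[0,0,0],[0,0,0],[0,0,0],[0,0,0],[0,0,0]],"claw":[0,0,0,0,0]}'; python3 -m crank '{"xyz":[[0,0,-1],[0,0,0],[0,0,0]],"rot":[[0,0,0],[0,0,0],[0,0,0]],"claw":[0,0,0]}'
python3 - <<'E'
from h import *
im=bot.capture("wrist");cv2.imwrite("pics/w4.png",im[:,:,::-1])
for l,z in(("pump_key_top",.057),("start_button_top",.072),("stop_button_top",.072),("control_box",0)):
    for r in bot.landmark_of("wrist",l)[:1]: print(l,round(r["p"],2),np.round(r["xy"],1),at_z("wrist",r["xy"],z).round(4))
move((.503,.289,.17))
E
```

```text
clock: 9.65
position: [0.5434, -0.0625, 0.1531]
tool_rot: [-3.14, -0.002, 1.994]
contact_force: [0.1, 0.9, 0.0]
grip_width: -0.003
grasp_force: 0.0
clock: 9.95
position: [0.5434, -0.0625, 0.1616]
tool_rot: [-3.14, -0.001, 1.994]
contact_force: [0.1, -0.0, -0.2]
grip_width: 0.003
grasp_force: 0.0
pump_key_top 0.72 [319.1 195. ] [ 0.5422 -0.0617  0.057 ]
shift cm [33.7 10.7 -0.8] pos [ 0.5436 -0.0625  0.1615] rpy [-3.140e+00 -2.000e-03  1.994e+00] t 10.2
```

View pics/w4.png

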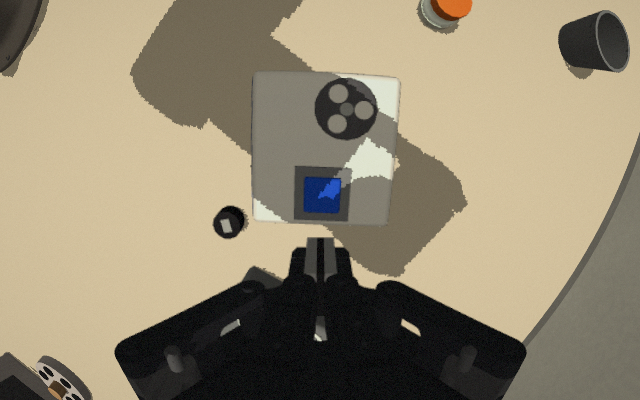

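The key at (322,195) now sits down in its frame. Next I go over the start button, passing above the jar (50 mm) at about 160 mm.

```bash
python3 -m crank '{"xyz":[[4.2,1.3,-0.2],[4.2,1.3,-0.2],[4.2,1.3,-0.2],[4.2,1.3,0],[4.2,1.3,0]],"rot":[[0,0,0],[0,0,0],[0,0,0],[0,0,0],[0,0,0]],"claw":[0,0,0,0,0]}'; python3 -m crank '{"xyz":[[4.2,1.4,0],[4.2,1.4,0],[4.2,1.4,0],[0,0,0],[0,0,0]],"rot":[[0,0,0],[0,0,0],[0,0,0],[0,0,0],[0,0,0]],"claw":[0,0,0,0,0]}'
python3 - <<'E'
from h import *
im=bot.capture("wrist");cv2.imwrite("pics/w5.png",im[:,:,::-1])
for l,z in(("start_button_top",.072),("stop_button_top",.072),("control_box",0)):
    for r in bot.landmark_of("wrist",l)[:1]: print(l,round(r["p"],2),np.round(r["xy"],1),at_z("wrist",r["xy"],z).round(4))
move((.503,.289,.085))
E
```

```text
clock: 10.7
position: [0.5166, 0.1572, 0.1683]
tool_rot: [-3.141, -0.0, 1.994]
contact_force: [0.7, 0.1, 0.4]
grip_width: 0.005
grasp_force: 0.0
clock: 11.2
position: [0.5031, 0.2883, 0.1679]
tool_rot: [-3.14, 0.0, 1.996]
contact_force: [-0.0, -0.3, -0.5]
grip_width: 0.001
grasp_force: 0.0
start_button_top 0.79 [317.6 195.6] [0.5012 0.2885 0.072 ]
control_box 0.8 [313.1 205.2] [0.5105 0.2553 0.    ]
shift cm [0.3 0.  8.4] pos [0.504  0.2863 0.1686] rpy [-3.141  0.     1.992] t 11.4
```

View pics/w5.png

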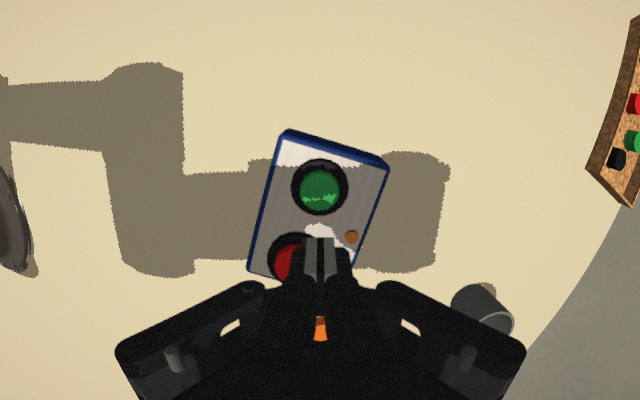

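The green button is at (320,190), about 3 mm ahead of the tool, and the red one at (290,262) is well clear. I correct by 0.3 cm and press.

```bash
python3 -m crank '{"xyz":[[0.3,0,2.5],[0,0,2.5],[0,0,2],[0,0,0.8],[0,0,0]],"rot":[[0,0,0],[0,0,0],[0,0,0],[0,0,0],[0,0,0]],"claw":[0,0,0,0,0]}'; python3 -m crank '{"xyz":[[0,0,0.3],[0,0,0.3],[0,0,0]],"rot":[[0,0,0],[0,0,0],[0,0,0]],"claw":[0,0,0]}'; python3 -m crank '{"xyz":[[0,0,0.3],[0,0,0.2],[0,0,0]],"rot":[[0,0,0],[0,0,0],[0,0,0]],"claw":[0,0,0]}'
```

```text
clock: 11.9
position: [0.5023, 0.2893, 0.09]
tool_rot: [-3.139, -0.0, 1.992]
contact_force: [-0.1, -0.3, 0.6]
grip_width: -0.002
grasp_force: 0.0
clock: 12.2
position: [0.5027, 0.2904, 0.0852]
tool_rot: [3.141, -0.0, 1.994]
contact_force: [1.1, 0.6, 0.5]
grip_width: 0.002
grasp_force: 0.0
clock: 12.5
position: [0.5025, 0.2905, 0.0797]
tool_rot: [3.141, -0.0, 1.994]
contact_force: [0.2, 0.1, 0.3]
grip_width: 0.002
grasp_force: 0.6
```

```bash
python3 -m crank '{"xyz":[[0,0,0.2],[0,0,0.2],[0,0,0.2],[0,0,0]],"rot":[[0,0,0],[0,0,0],[0,0,0],[0,0,0]],"claw":[0,0,0,0]}'; python3 -m crank '{"xyz":[[0,0,0.1],[0,0,0]],"rot":[[0,0,0],[0,0,0]],"claw":[0,0]}'
```

```text
clock: 12.9
position: [0.5026, 0.2905, 0.0741]
tool_rot: [3.141, -0.0, 1.994]
contact_force: [0.4, -0.5, 4.6]
grip_width: 0.004
grasp_force: 1.9
clock: 13.1
position: [0.5027, 0.2905, 0.0739]
tool_rot: [3.141, -0.0, 1.994]
contact_force: [-3.4, -0.8, 11.0]
grip_width: 0.0
grasp_force: 5.3
```

The button is at its stop (11 N, tip at 66 mm). I'll retreat and check everything.

```bash
python3 -m crank '{"xyz":[[0,0,0.1],[0,0,-1],[0,0,-3],[0,0,-4],[0,0,-4]],"rot":[[0,0,0],[0,0,0],[0,0,0],[0,0,0],[0,0,0]],"claw":[0,0,0,0,0]}'; python3 -m crank '{"xyz":[[0,0,-3],[0,0,0],[0,0,0],[0,0,0]],"rot":[[0,0,0],[0,0,0],[0,0,0],[0,0,0]],"claw":[0,0,0,0]}'
python3 - <<'E'
from h import *
a,b=bot.capture("scene"),bot.capture("side");w=bot.capture("wrist")
cv2.imwrite("pics/scene9.png",a[:,:,::-1]);cv2.imwrite("pics/side9.png",b[:,:,::-1])
u,v=blob(a,"g",(193,203),9),blob(b,"g",(386,289),9)
print(tri([ray("scene",u[0]),ray("side",v[0])]))
for l in("specimen","paste_jar","suspension","beaker"):
    for c in("scene","side"):
        for r in bot.landmark_of(c,l)[:1]: print(c,l,round(r["p"],2),np.round(r["xy"],1),at_z(c,r["xy"],0).round(4))
print(bot.sense()["contact_force"],bot.sense()["clock"])
E
```

```text
clock: 13.6
position: [0.502, 0.2902, 0.1924]
tool_rot: [-3.14, -0.0, 1.994]
contact_force: [1.0, -0.0, 0.5]
grip_width: -0.002
grasp_force: 0.0
clock: 14.0
position: [0.5018, 0.2901, 0.2202]
tool_rot: [-3.139, -0.0, 1.994]
contact_force: [-0.6, 0.1, -0.4]
grip_width: -0.001
grasp_force: 0.0
[ 0.58342296 -0.29097506  0.06259114]
side specimen 0.64 [298.8 280.2] [ 0.473  -0.1362  0.    ]
scene paste_jar 0.79 [378.9 199.5] [0.5756 0.1354 0.    ]
side paste_jar 0.7 [280.7 191.7] [ 0.5804  0.1382 -0.    ]
scene suspension 0.91 [231.3 296. ] [ 0.7878 -0.2225  0.    ]
side suspension 0.88 [428.8 243.7] [ 0.7848 -0.2149  0.    ]
scene beaker 0.93 [442.2 247.2] [0.7503 0.2237 0.    ]
side beaker 0.59 [313.1 156. ] [0.7373 0.2235 0.    ]
[ 0.16623021 -0.40087794 -0.09436737] 14.55
```

View pics/side9.png

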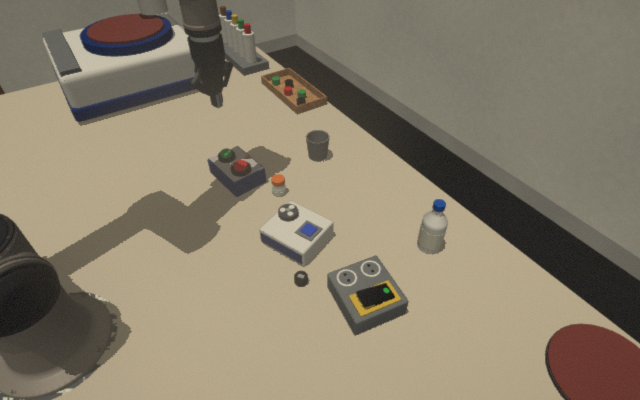

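The side view shows the rocker over (386,290), the key in (309,231), both buttons out, and the loose items where they began. The tool is clear.

```bash
python3 -c "
from cell import bot
print(bot.sign_off())"
```

```text
the job is handed in; nothing more can be done
None
```

I switched the power rocker on, pushed the pump key fully in, and pressed the start button and let it spring back, in that order. I then handed the job in at about 14.6 s; sign-off returned no verdict, but the last pictures showed the loose items where they began and the tool clear.

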